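# Dock a signal lamp and set its dimmer to the mark

## Robot

A 6-joint arm with a two-finger parallel gripper is mounted at the origin on a cart in front of the work surface, level with it; the furniture and walls round the work are solid. World frame = base frame: x ahead of the robot, y to its left, z up, the work surface at z = 0. Lengths are in mm, angles in rad, forces in N, time in s.
With the tool pointing down it reaches from about 275 to 750 mm from the base axis. Payload 10.2 kg.
Tool frame: the origin (TCP) lies midway between the tips of the shut fingers; the grasp point (between the pads) lies 19 mm behind it; z points along the fingers, y is the line along which they close (so a half turn about z gives the same grasp; the last joint's range is limited). The gripper opens to 85 mm and grips with 20 to 120 N. Pads are 22 mm wide; open, the fingers measure 114 mm over their backs; the gripper's body (76 mm by 85 mm) begins 54 mm behind the grasp point. The pads swing forward as they close: fully open they stand 13 mm farther back than shut.
Start: joints at [-1.402, 0.313, 1.498, -0, 1.331, -0.223], TCP at [200.461, -485.228, 231.294] pointing down, gripper open.
Joint ranges: [-2.94, 2.94], [-0.97, 2.17], [0.19, 2.56], [-1.23, 4.37], [0.02, 3.11], [-2.88, 2.88]. Speed limits (rad/s): [2.39, 2.39, 3.01, 3.14, 3.14, 3.14].

## Interface

Orientations are given as a unit quaternion [w, x, y, z].
In Python, from rig import ctrl, capture, camera_info gives the robot as it stands.
- The arm moves only by the tool apply_moves, never from a script. Its argument "targets" is a list of rows, each a list of 3 entries, a list of its own where there are three numbers: the finger opening in mm, from 0 to 85.4, then the shift along the world's x, y, z in mm, then the turn, a rotation vector about the world's x, y, z in degrees. In form: [[grip, [dx, dy, dz], [rx, ry, rz]], ...]. A call has 1 to 20 rows; each row is the pose to reach, as a shift and turn from the pose commanded when the call began; what a row does not reach only later rows make up. A row lasts 1/10 s, in which the tool goes at most 50 mm and 8.59 degrees, less where a joint would pass 70% of its speed; a pose out of reach is approached as far as the arm can. A call with a gripper value outside its range is refused whole. The fingers move at their own pace and stop on an object; "squeeze" is the grip in N (left out, the last holds). Time passes only in rows, so rows that repeat a pose let the fingers close. It gives the time, the measured TCP pose, the force, the opening and the grip force at its end, in the units of the state.
- ctrl.sense(): the state, without advancing time (a new reading comes with each control period).
- capture(name): name is "scene" or "top"; returns (picture, depth): 384x512x3 uint8, blue, green, red; 384x512 float32, mm along the optical axis (not along the pixel's ray), 0 where there is no reading.
- camera_info(name): a dict with "vfov" (degrees; the focal length in pixels is half the picture's height over the tangent of half this angle, whatever the lens; pixels are square), "cx", "cy" (the principal point, pixels), "extrinsics" (4x4, takes a point from camera to world coordinates). Camera axes: x right, y down, z forward; pixel columns grow to the right and rows downward; lengths in mm; the calibration is good to about 2 mm. A picture is of the moment at which its call begins. camera_info takes no time and is no camera call.
- ctrl.finish_job(): hands the job in; it is judged then, once.
The state is a dict: "time_s": time; "joints": joint angles; "dq": joint speeds; "tau": joint torques, N m; "eef_pos": TCP position; "ee_rot": TCP orientation; "force": force on the tool from outside, world axes, zero at the start; "wrist_torque": the same for the moment, N m; "grip_width": opening from 0.0 (shut) to 1.0 (fully open); "grip_force": force on a finger pad.
Only numpy, scipy, OpenCV 4.12 (cv2) and the standard library are available. Lean on these libraries where they do the work, as an engineer would, in place of code of your own. Each camera call takes 0.05 s, during which the arm holds its last target. There are 200 camera calls.

## Task

Take the red signal lamp out of the blue rack and stand it centred on the seat of the light-test dock, squarely between the two upright panels, with its glowing face towards the black sensor panel. The rack and the dock cover different sides of it, so stand it on the open bench in between to take it the other way; keep it upright and do not drop it. Then slide the dimmer's red fader until its white line is exactly opposite the orange mark, let go, and leave the rack's other contents and the purple mouse undisturbed.

Things in the scene. Friction and masses are not known exactly. Their poses are not given: they have to be found in the camera images.
- lamp: Red upright signal lamp, 131 mm tall: straight body 22 mm (own x) by 30 mm (own y) on a flat flange 40 mm (x) by 45 mm (y), 3 mm thick; 0.12 kg or so. Origin at the centre of its underside, z up. The glowing disc is on its -x face, near the top. It stands in one of the three rack bays.
- lamp_face (a point): Point on the lamp's glowing face (its -x face), 11 mm in front of the lamp's axis and 90 mm above its underside.
- rack: Fixed blue rack, 70 mm (own x) by 182 mm (y), 135 mm tall, floor 6 mm thick. Four upright 5 mm dividers make three bays 54 mm wide, centred at y = -59, 0, +59 mm, open at front (-x), back (+x) and top. Origin at the centre of its underside. The lamp stands in a bay, axes nearly along the rack's, so only its -x and +x faces are free.
- blue_cube: Loose small blue block, 26 x 31 x 34 mm, standing in another rack bay; leave it. Origin at its underside.
- knob_part: Loose black round knob, 29 mm across, 32 mm tall, standing in another rack bay; leave it. Origin at its underside.
- dock: Fixed dock: grey base 96 x 96 x 8 mm with two upright panels 8 mm thick, 56 mm wide (own y), tops 135 mm above the bench: black sensor panel with a round window on the -x side, bare aluminium plate on the +x side. Clear gap 52 mm along x; open along y and above. Origin at the centre of its underside; its -x side faces roughly world +y.
- dock_seat (a point): Centre of the black rubber seat (42 x 48 mm, flush) on top of the dock's base plate, midway between the panels, 8 mm above the bench. Axes as the dock's: the docked lamp has its own axes along these (glowing -x face towards the -x sensor panel).
- dimmer: Fixed dimmer box, 96 mm (own x) by 210 mm (own y), 30 mm tall, black top with a white scale. The fader runs along its y, on its middle line. Origin at the centre of its underside.
- fader (a joint): Slide position of the fader in m, 0 to 0.12, growing towards the dimmer's own +y; 0.06 is the middle of the box. It moves with about 1.5 N and stays where it is left.
- fader_line (a point): Centre of the top of the red fader grip, on its white line. The grip is 28 mm (x) by 22 mm (y), straight-sided, 40 mm tall; its top is 71.5 mm above the bench, its foot 1.5 mm above the box. The white line runs along the dimmer's x.
- mark: Fixed orange arrow-shaped mark, 15 x 10 x 3 mm, on the dimmer box at the robot's edge of the scale, 38 mm to the -x side of the fader's line of travel, pointing to it. Origin at the centre of its underside; axes as the dimmer's. The fader is set when its white line has the same y as the mark, in these axes.
- purple_mouse: Loose purple computer mouse, 106 x 60 x 39 mm, lying behind the work; leave it. Origin at its underside.
Not all that is in view belongs to the job. Of the things like the lamp, leave any that is turquoise; of the rest the smaller one is meant.

How it is judged (in metres and radians):
On the way, in this order (a step that is already met when the one before it is completed fails the run):
1. the lamp stands released on the dock's seat, upright, glowing face to the sensor panel (x of lamp in the frame of dock_seat between -0.009 and 0.009 m and y of lamp in the frame of dock_seat between -0.01 and 0.01 m and z of lamp in the frame of dock_seat between -0.005 and 0.005 m and angle between lamp's own z axis and vertical below 0.06 rad and angle between the x axis of lamp and the x axis of dock_seat, either way round below 0.25 rad and x of lamp_face in the frame of dock_seat below 0 m and contact force between lamp and the fingers below 0.05 N and linear speed of lamp below 0.02 m/s), for 0.2 s.
2. the fader's line is opposite the orange mark, within 4 mm (y of fader_line in the frame of mark between -0.004 and 0.004 m), for 0.2 s.
At the end, for the whole second after the job is handed in: The lamp stands released, upright and at rest on the seat, within 9 mm across and 10 mm along the panels of its centre, square within 0.25 rad, glowing face to the sensor panel; the fader is at rest with its white line within 4 mm of the orange mark along the track (all of step 1 and all of step 2 and velocity of joint fader between -0.005 and 0.005 m/s); the robot touches nothing.
It fails at once if the lamp is tipped (more than 0.5 rad from upright) (angle between lamp's own z axis and vertical above 0.5 rad).
It fails at once if the lamp is dropped (moves faster than 0.5 m/s out of the gripper) (linear speed of lamp above 0.5 m/s and contact force between lamp and the fingers below 0.05 N).
It fails at once if the other things in the rack or the purple mouse are pushed more than 25 mm (distance of any of blue_cube, knob_part, purple_mouse from where it was at the start of the episode above 0.025 m).
It also fails if it takes over 67 s, if anything falls off the work surface, if the arm or the gripper's body presses on something with over 40 N, if the wrist force passes 120 N, or if a joint passes its speed limit or range.

## Working session

There is one attempt and no reset: what is moved stays moved. The work goes in short steps, Python scripts to look and compute and a tool call to move; the robot and the scene stay as the last step left them, time stands still between calls to the robot, and variables do not carry over. Pictures are saved under pics/ and viewed, at most 10 in all, crops included, and the job is handed in when it is done.

Besides the shell and the picture viewer there is one more tool, called as name(argument=value, ...) on one line, values as JSON. apply_moves: Moves the arm, as the interface text tells. Its arguments: {"type":"object","properties":{"targets":{"type":"array","items":{"type":"array"}},"squeeze":{"type":"number"}},"required":["targets"]}

```bash
mkdir -p pics; cat > h.py <<'E'
import numpy as np, cv2
from rig import ctrl, capture, camera_info
def K(n):
    c=camera_info(n); f=192/np.tan(np.radians(c["vfov"])/2); return f,c["cx"],c["cy"],np.array(c["extrinsics"])
def pts(n,d):
    f,cx,cy,T=K(n); v,u=np.mgrid[:384,:512]; P=np.stack([(u-cx)/f*d,(v-cy)/f*d,d],-1); return P@T[:3,:3].T+T[:3,3]
def ray(n,u,v,z):
    f,cx,cy,T=K(n); r=T[:3,:3]@np.array([(u-cx)/f,(v-cy)/f,1]); return T[:3,3]+r*(z-T[2,3])/r[2]
E
python3 - <<'E'
from h import *
for n in("scene","top"):
    p,d=capture(n); np.savez(f"{n}0.npz",p=p,d=d); cv2.imwrite(f"pics/{n}0.png",cv2.resize(p,(800,600))); print(n,K(n))
print(ctrl.sense())
E
```

```text
scene (np.float64(399.4521722951741), 258.4756861950116, 196.0981158359624, array([[ 9.00865469e-01, -1.80899784e-01,  3.94609522e-01,
         2.08034957e+02],
       [-4.34096888e-01, -3.73025774e-01,  8.20007112e-01,
        -8.15236527e+02],
       [-1.13958686e-03, -9.10014857e-01, -4.14574072e-01,
         4.99238793e+02],
       [ 0.00000000e+00,  0.00000000e+00,  0.00000000e+00,
         1.00000000e+00]]))
top (np.float64(445.995767487181), 260.96646180242715, 194.29876479096376, array([[ 6.76304601e-03, -9.93643977e-01,  1.12365068e-01,
         4.52374494e+02],
       [-9.99783665e-01, -4.50866275e-03,  2.03050412e-02,
        -1.35282449e+01],
       [-1.96693657e-02, -1.12478083e-01, -9.93459509e-01,
         1.31765459e+03],
       [ 0.00000000e+00,  0.00000000e+00,  0.00000000e+00,
         1.00000000e+00]]))
{'time_s': 0.1, 'joints': array([-1.40238658e+00,  3.13375375e-01,  1.49832857e+00, -6.30456767e-06,
        1.33100804e+00, -2.23408904e-01]), 'dq': array([-3.63135870e-04, -2.11049817e-03, -9.58293127e-04, -9.60046373e-04,
       -5.52215836e-05, -6.64389068e-04]), 'tau': array([ 2.09346152e-03, -4.12897396e+01, -2.60144895e+01, -1.90224905e-04,
        3.00288841e-03, -6.28741773e-06]), 'eef_pos': array([ 200.4267543 , -484.99767123,  230.81410979]), 'ee_rot': array([-5.59536028e-04,  9.80870767e-01,  1.94659254e-01,  1.23280535e-05]), 'force': array([0.19686249, 0.19867574, 0.21660276]), 'wrist_torque': array([-0.00707149,  0.09249014,  0.00183225]), 'grip_force': 0.0, 'grip_width': 0.9957795322876961}
```

View pics/scene0.png

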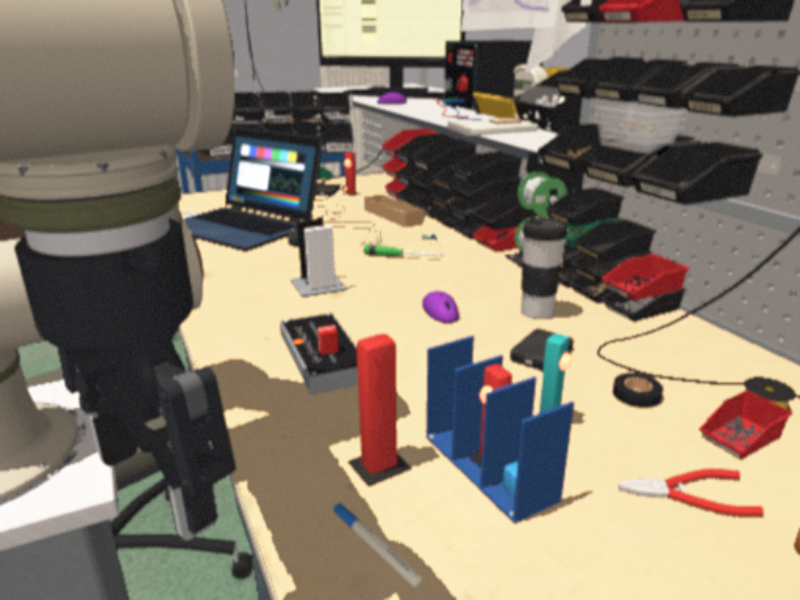

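View pics/top0.png

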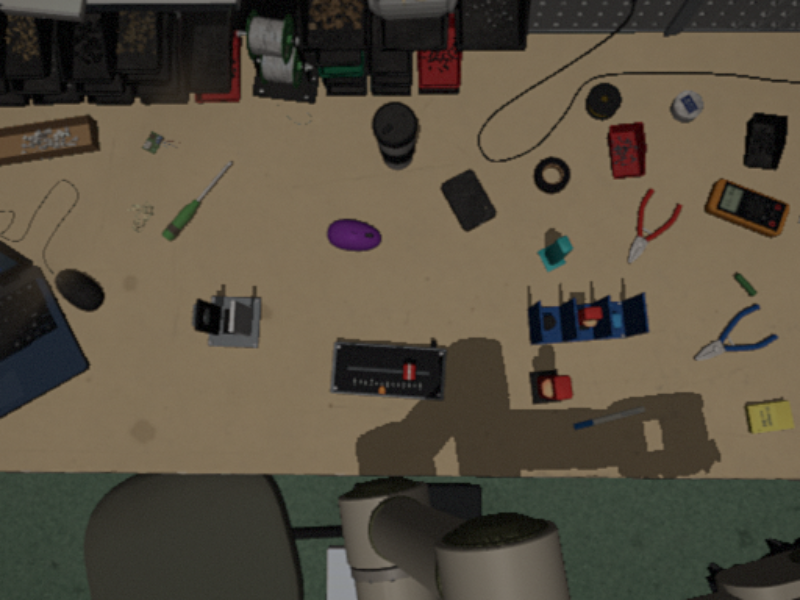

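Scene view (800x600): candidates are the red lamp in the rack's middle bay (493,400), a larger red one in front on the bench (378,405), a turquoise one behind (555,370) and a far red one by the laptop (350,172). By the description I choose the one in the rack. The top view shows the rack (588,318), the dock (232,320) with its black panel on the left (+y), the dimmer (389,370) with fader (410,370) and orange mark (382,390), and the mouse (354,235).

```bash
python3 - <<'E'
from h import *
im={}
for n in("scene","top"):
    z=np.load(n+"0.npz"); p,d=z["p"],z["d"]; P=pts(n,d); hsv=cv2.cvtColor(p,cv2.COLOR_BGR2HSV); im[n]=p
    H,S,V=hsv[...,0],hsv[...,1],hsv[...,2]
    ok=(d>0)&(P[...,0]>150)&(P[...,0]<800)&(abs(P[...,1])<600)&(P[...,2]>-10)&(P[...,2]<220)
    for nm,m in dict(red=((H<6)|(H>172))&(S>150)&(V>60),blue=(H>100)&(H<125)&(S>120)&(V>40),orange=(H>7)&(H<16)&(S>150)&(V>100),turq=(H>80)&(H<97)&(S>100)&(V>60),purple=(H>130)&(H<155)&(S>90)).items():
        k,L,st,c=cv2.connectedComponentsWithStats((m&ok).astype(np.uint8))
        for i in range(1,k):
            if st[i,4]<12: continue
            Q=P[L==i]; print(n,nm,st[i],"c",c[i].round(1),"lo",np.percentile(Q,3,0).round(),"hi",np.percentile(Q,97,0).round())
a=cv2.resize(im["scene"][200:340,210:380],(800,600),interpolation=cv2.INTER_CUBIC)
cv2.imwrite("pics/c1.png",a)
t=im["top"]
b=[cv2.resize(t[175:265,y:y+w],(400,300),interpolation=cv2.INTER_CUBIC) for y,w in((325,120),(110,120),(200,120))]
s=cv2.resize(im["scene"][130:200,165:258],(400,300),interpolation=cv2.INTER_CUBIC)
g=np.vstack([np.hstack(b[:2]),np.hstack([b[2],s])]); cv2.imwrite("pics/c2.png",cv2.convertScaleAbs(g,alpha=1.7))
E
```

```text
scene red [204 210  13  18 184] c [210.1 218.3] lo [459.  -5.  32.] hi [485.   8.  72.]
scene red [ 228  214   27   89 1979] c [241.1 257. ] lo [ 427. -261.   13.] hi [ 464. -240.  177.]
scene red [310 233  17  16 203] c [317.4 240.4] lo [ 561. -320.  122.] hi [ 581. -278.  139.]
scene red [427 300  61  30 498] c [452.9 317.1] lo [ 726. -505.    6.] hi [ 795. -428.   14.]
scene blue [ 274  216   92  118 6140] c [317.6 276.4] lo [ 531. -398.    6.] hi [ 599. -219.  134.]
scene blue [214 323  14  14  86] c [220.6 329. ] lo [ 371. -328.    8.] hi [ 384. -300.   14.]
scene orange [188 216   6   5  23] c [190.4 218.2] lo [433.  52.  30.] hi [446.  75.  35.]
scene orange [509 340   3  14  25] c [510.4 347.1] lo [ 776. -561.    7.] hi [ 780. -554.   25.]
scene turq [346 214  18  50 551] c [353.5 237.5] lo [ 677. -275.   33.] hi [ 703. -257.  132.]
scene purple [271 187  22  19 316] c [281.6 196. ] lo [704.  67.   8.] hi [745. 138.  36.]
top red [408 128   6  23  69] c [409.8 138.9] lo [ 735. -437.    6.] hi [ 798. -422.   17.]
top red [413 131  23  23  93] c [425.8 143. ] lo [ 727. -501.   
[... 704 characters left out ...]
07.8] lo [ 532. -272.    2.] hi [ 594. -213.  137.]
top blue [461 202  11  17  51] c [466.1 209.9] lo [ 536. -599.    7.] hi [ 577. -568.   17.]
top blue [464 221   9   3  19] c [467.8 222.3] lo [ 519. -598.    8.] hi [ 525. -578.   14.]
top blue [368 269  11   6  36] c [372.9 271.2] lo [ 374. -325.   10.] hi [ 385. -296.   17.]
top orange [455 127   5   8  22] c [456.6 129.8] lo [ 779. -565.   25.] hi [ 799. -554.   36.]
top turq [357 151   9  12  70] c [360.9 156.3] lo [ 678. -268.  126.] hi [ 703. -248.  135.]
top turq [345 159  17  14  72] c [351.5 166.6] lo [ 670. -281.   -1.] hi [ 705. -239.   16.]
top purple [210 141  34  19 516] c [225.6 150.2] lo [706.  74.  13.] hi [754. 161.  38.]
```

View pics/c1.png

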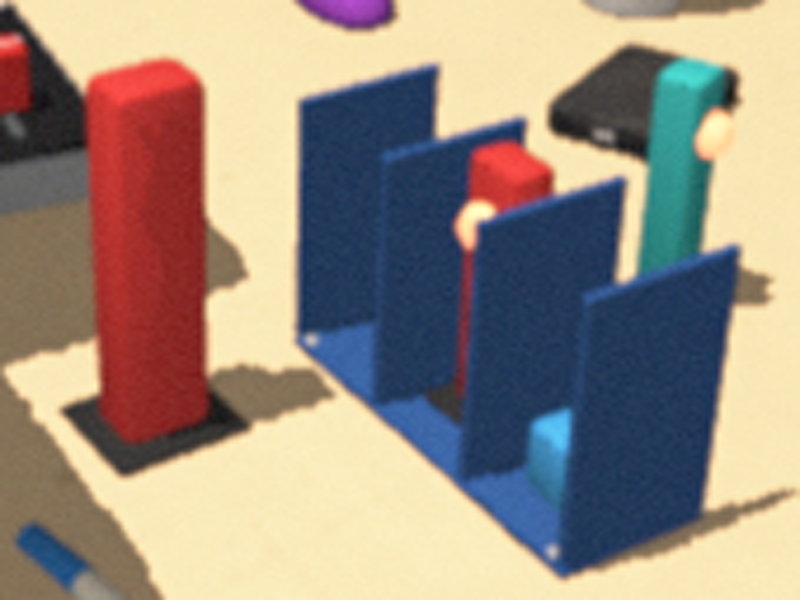

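View pics/c2.png

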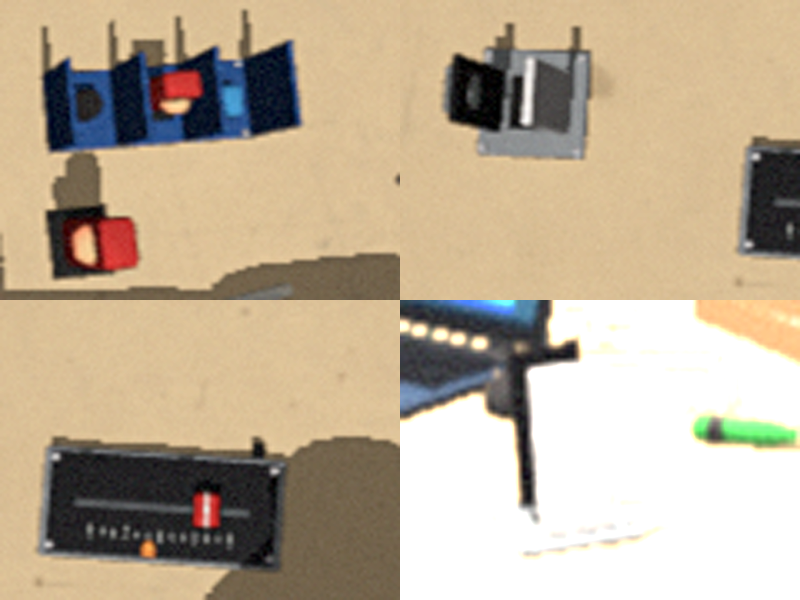

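c1: the rack lamp stands in the middle bay, with its pale disc on the side towards the robot (-x), smaller than the red one in front. c2 shows the dock's black panel at (475,95) in the crop, the plate at (530,95), the base corners clear, and the fader line and orange mark visible.

```bash
cat > m.py <<'E'
from h import *
def rect(Q,lab):
    (c,s,a)=cv2.minAreaRect(Q[:,:2].astype(np.float32)); print(lab,len(Q),"c",np.round(c,1),"size",np.round(s,1),"ang",round(a,1),"zmed",np.median(Q[:,2]).round(1),"mean",Q.mean(0).round(1))
def box(P,x0,x1,y0,y1,z0,z1): return (P[...,0]>x0)&(P[...,0]<x1)&(P[...,1]>y0)&(P[...,1]<y1)&(P[...,2]>z0)&(P[...,2]<z1)
E
python3 - <<'E'
from m import *
for n in("scene","top"):
    z=np.load(n+"0.npz"); p,d=z["p"],z["d"]; P=pts(n,d); hsv=cv2.cvtColor(p,cv2.COLOR_BGR2HSV);H,S,V=hsv[...,0],hsv[...,1],hsv[...,2]
    flat=box(P,300,420,-150,-50,-20,20); print(n,"bench z",np.median(P[...,2][flat]))
    red=((H<8)|(H>172))&(S>130)
    rect(P[red&box(P,540,610,-350,-260,130,146)],n+" lamp top")
    blue=(H>100)&(H<125)&(S>100)
    rect(P[blue&box(P,500,640,-420,-190,120,145)],n+" rack top")
    rect(P[blue&box(P,500,640,-420,-190,-5,145)],n+" rack all")
    # dock
    D=box(P,480,660,240,460,3,14)&(S<60); rect(P[D],n+" dock base")
    D=box(P,480,660,240,460,100,142); 
    for nm,m in(("black",V<60),("alu",V>=60)):
        k=D&m
        if k.sum()>5: rect(P[k],n+" dock hi "+nm)
        k=k&(P[...,2]>128)
        if k.sum()>5: rect(P[k],n+" dock top "+nm)
    rect(P[box(P,400,540,-80,150,22,36)&(V<255)],n+" dimmer top")
    rect(P[red&box(P,440,500,-20,40,64,78)],n+" fader top")
    rect(P[(H>7)&(H<18)&(S>130)&box(P,400,460,30,90,24,40)],n+" mark")
E
```

```text
scene bench z 0.4202503089314291
scene lamp top 142 c [ 570.9 -306.8] size [29.2 21. ] ang 88.9 zmed 136.5 mean [ 569.7 -308.5  135.5]
scene rack top 943 c [ 565.8 -307.7] size [ 68.4 181.3] ang 4.6 zmed 129.1 mean [ 564.1 -319.5  128.8]
scene rack all 6233 c [ 565.9 -307.4] size [ 68.5 182. ] ang 4.9 zmed 72.6 mean [ 559.4 -323.3   70.6]
scene dock base 219 c [565.1 339.7] size [96.7 97.1] ang 88.1 zmed 8.4 mean [555.4 321.9   8.5]
scene dock hi black 82 c [563.7 367.6] size [11.8 50.7] ang 86.1 zmed 126.8 mean [556.6 368.8 123.7]
scene dock top black 36 c [563.7 367.7] size [48.7 11. ] ang 4.7 zmed 131.7 mean [564.3 368.1 131.6]
scene dock hi alu 247 c [564.7 340. ] size [73.  53.9] ang 88.1 zmed 120.4 mean [564.7 318.8 119.5]
scene dock top alu 63 c [564.9 340.3] size [72.4 53.4] ang 87.9 zmed 133.0 mean [564.9 319.3 132.7]
scene dimmer top 1321 c [474.  44.] size [209.6  95.6] ang 86.7 zmed 31.0 mean [466.   30.1  30.5]
scene fader top 62 c [471.7   4.4] size [19.  26.8] ang 87.5 zmed 70.4 mean [470.9   1.4  69.4]
scene mark 25 c [441.   64.1] size [24.7 12.4] ang 73.8 zmed 32.3 
[... 426 characters left out ...]
ean [561.2 339.7   8.5]
top dock hi black 181 c [565.2 344.5] size [71.9 53.6] ang 86.6 zmed 120.4 mean [565.  355.2 120.8]
top dock top black 62 c [565.6 347.5] size [61.8 53.6] ang 87.2 zmed 134.4 mean [564.9 371.2 134.4]
top dock hi alu 115 c [564.9 348.4] size [76.6 55.1] ang 88.3 zmed 132.3 mean [563.6 335.1 130.4]
top dock top alu 78 c [565.5 345.9] size [71.6 54.2] ang 88.0 zmed 134.2 mean [564.  321.6 134.3]
top dimmer top 2227 c [475.5  47.8] size [204.3 109.3] ang 89.8 zmed 30.9 mean [473.8  48.3  30.8]
top fader top 51 c [472.1  10.8] size [20.8 26.8] ang 81.6 zmed 72.0 mean [472.3  10.8  71.4]
top mark 22 c [439.9  60.3] size [11.4 11.6] ang 0.1 zmed 32.5 mean [439.7  59.9  33.3]
```

apply_moves(targets=[[85,[40,20,20],[0,0,8]],[85,[80,40,20],[0,0,16]],[85,[120,60,20],[0,0,24]],[85,[160,80,20],[0,0,32]],[85,[200,100,20],[0,0,40]],[85,[240,120,20],[0,0,48]],[85,[280,140,20],[0,0,56]],[85,[320,160,20],[0,0,64]],[85,[350,172,20],[0,0,70]],[85,[371,181,20],[0,0,70]],[85,[371,181,20],[0,0,70]],[85,[371,181,20],[0,0,70]],[85,[371,181,20],[0,0,70]]], squeeze=40)

```text
time_s: 1.4
eef_pos: [570.6, -304.8, 251.2]
ee_rot: [-0.0, 0.692, 0.722, -0.0]
force: [-0.7, -0.1, -0.1]
grip_width: 0.999
grip_force: 0.0
```

```bash
python3 - <<'E'
from h import *
s=ctrl.sense(); print({k:np.round(s[k],3) for k in("time_s","joints","eef_pos","ee_rot","force")})
p,_=capture("scene"); q,_=capture("top")
a=cv2.resize(p[120:340,180:400],(400,400),interpolation=cv2.INTER_CUBIC);b=cv2.resize(q[150:290,310:450],(400,400),interpolation=cv2.INTER_CUBIC)
cv2.imwrite("pics/g1.png",np.hstack([a,b]))
E
```

```text
{'time_s': np.float64(1.4), 'joints': array([-0.671,  0.583,  1.043, -0.   ,  1.516, -0.713]), 'eef_pos': array([ 570.61 , -304.814,  251.225]), 'ee_rot': array([-0.   ,  0.692,  0.722, -0.   ]), 'force': array([-0.712, -0.053, -0.102])}
```

View pics/g1.png

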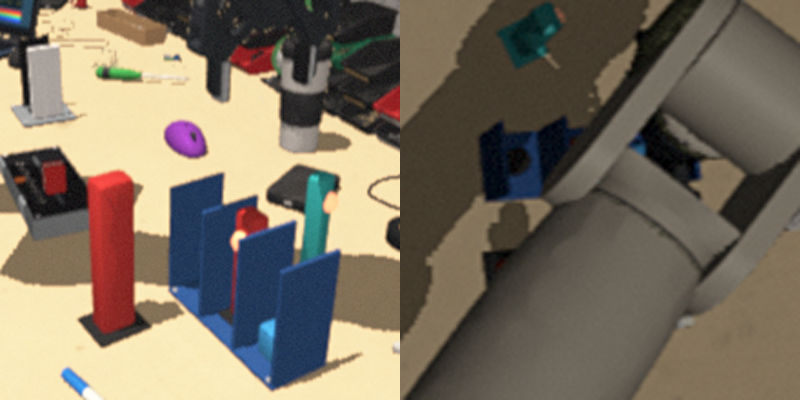

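The fingers stand open either side of the lamp in the rack's middle bay (left crop: fingertips (217,95) and (305,75), lamp top (250,215)). Descending.

apply_moves(targets=[[85,[1,1,-30],[0,0,0]],[85,[1,1,-65],[0,0,0]],[85,[1,1,-95],[0,0,0]],[85,[1,1,-120],[0,0,0]],[85,[1,1,-140],[0,0,0]],[85,[1,1,-155],[0,0,0]],[85,[1,1,-160],[0,0,0]],[60,[1,1,-160],[0,0,0]],[40,[1,1,-160],[0,0,0]],[15,[1,1,-160],[0,0,0]],[15,[1,1,-160],[0,0,0]],[15,[1,1,-160],[0,0,0]],[15,[1,1,-160],[0,0,0]],[15,[1,1,-160],[0,0,0]],[15,[1,1,-160],[0,0,0]]])

```text
time_s: 3.0
eef_pos: [572.7, -303.3, 92.0]
ee_rot: [0.0, 0.692, 0.722, 0.0]
force: [-1.5, 1.0, 6.5]
grip_width: 0.255
grip_force: 40.5
```

apply_moves(targets=[[15,[0,0,3],[0,0,0]],[15,[0,0,8],[0,0,0]],[15,[0,0,18],[0,0,0]],[15,[0,0,30],[0,0,0]],[15,[0,0,45],[0,0,0]],[15,[0,0,60],[0,0,0]],[15,[0,0,75],[0,0,0]],[15,[0,0,90],[0,0,0]],[15,[0,0,105],[0,0,0]],[15,[0,0,120],[0,0,0]],[15,[0,0,135],[0,0,0]],[15,[0,0,148],[0,0,0]],[15,[0,0,155],[0,0,0]],[15,[0,0,155],[0,0,0]]], squeeze=60)

```text
time_s: 4.4
eef_pos: [572.7, -303.4, 247.5]
ee_rot: [0.001, 0.692, 0.722, 0.0]
force: [0.2, -0.2, -1.4]
grip_width: 0.25
grip_force: 58.6
```

```bash
python3 - <<'E'
from m import *
p,d=capture("scene"); cv2.imwrite("pics/l1.png",cv2.resize(p[60:340,150:420],(580,600),interpolation=cv2.INTER_CUBIC))
P=pts("scene",d); s=ctrl.sense(); print(s["eef_pos"].round(1),s["grip_width"]*85.4,s["force"].round(1))
H,S,V=cv2.split(cv2.cvtColor(p,cv2.COLOR_BGR2HSV)); k=((H<8)|(H>172))&(S>130)&box(P,530,620,-350,-260,130,330); rect(P[k],"lamp"); print(np.percentile(P[k],[2,98],0))
k=box(P,530,620,-350,-260,130,330)&(V<70); print(np.percentile(P[k][:,2],[2,10]))
E
```

```text
[ 572.4 -303.2  246.4] 21.650117403007624 [ 0.3 -0.1 -2.6]
lamp 1060 c [ 574.1 -308.4] size [27.3 26.7] ang 89.8 zmed 225.2 mean [ 569.3 -314.6  227.6]
[[ 561.76208305 -320.80106813  168.73014993]
 [ 582.45887114 -297.1618437   292.93285855]]
[164.66468508 258.149706  ]
```

View pics/l1.png

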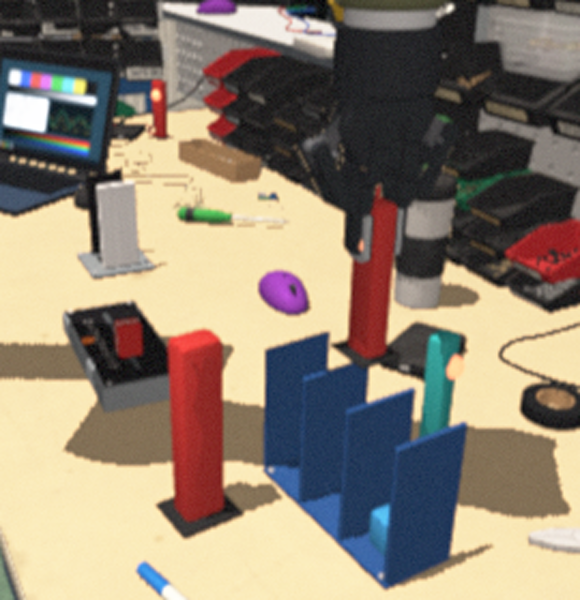

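The lamp is held upright, clear of the rack (base at (365,350)); its neighbours stay in place. Carry to the bench between, turning it -94.4°.

apply_moves(targets=[[15,[0,10,0],[0,0,-2]],[15,[0,30,0],[0,0,-7]],[15,[0,55,0],[0,0,-12]],[15,[0,85,0],[0,0,-18]],[15,[0,115,0],[0,0,-24]],[15,[0,145,0],[0,0,-30]],[15,[0,175,0],[0,0,-36]],[15,[0,205,0],[0,0,-42]],[15,[0,235,0],[0,0,-48]],[15,[0,265,0],[0,0,-54]],[15,[0,295,0],[0,0,-60]],[15,[0,325,0],[0,0,-66]],[15,[0,355,0],[0,0,-72]],[15,[0,385,0],[0,0,-78]],[15,[0,415,0],[0,0,-84]],[15,[0,445,0],[0,0,-90]],[15,[0,470,0],[0,0,-94.4]],[15,[0,485,0],[0,0,-94.4]],[15,[0,493,0],[0,0,-94.4]],[15,[0,493,0],[0,0,-94.4]]])

```text
time_s: 6.45
eef_pos: [572.4, 190.0, 245.9]
ee_rot: [0.0, 1.0, -0.016, -0.0]
force: [0.4, -1.5, -0.7]
grip_width: 0.25
grip_force: 58.7
```

apply_moves(targets=[[15,[0,0,-15],[0,0,0]],[15,[0,0,-35],[0,0,0]],[15,[0,0,-60],[0,0,0]],[15,[0,0,-85],[0,0,0]],[15,[0,0,-110],[0,0,0]],[15,[0,0,-130],[0,0,0]],[15,[0,0,-145],[0,0,0]],[15,[0,0,-154],[0,0,0]],[15,[0,0,-156],[0,0,0]],[15,[0,0,-156],[0,0,0]],[15,[0,0,-156],[0,0,0]]])

```text
time_s: 7.55
eef_pos: [573.0, 189.6, 91.2]
ee_rot: [-0.0, 1.0, -0.017, 0.001]
force: [-0.2, 0.4, -0.7]
grip_width: 0.254
grip_force: 58.7
```

apply_moves(targets=[[15,[0,0,-2],[0,0,0]],[15,[0,0,-3],[0,0,0]],[15,[0,0,-4],[0,0,0]],[15,[0,0,-4],[0,0,0]],[15,[0,0,-4],[0,0,0]]])

```text
time_s: 8.05
eef_pos: [572.5, 189.8, 86.3]
ee_rot: [-0.0, 1.0, -0.017, 0.0]
force: [0.1, 0.1, -2.3]
grip_width: 0.247
grip_force: 58.7
```

apply_moves(targets=[[15,[0,0,-1],[0,0,0]],[15,[0,0,-1],[0,0,0]],[15,[0,0,-1],[0,0,0]]])

```text
time_s: 8.35
eef_pos: [572.7, 189.8, 86.0]
ee_rot: [-0.0, 1.0, -0.017, 0.0]
force: [-1.4, -0.2, 5.2]
grip_width: 0.25
grip_force: 59.5
```

Contact with the bench (5 N). Release, rise, and turn for the other faces.

apply_moves(targets=[[30,[0,0,0],[0,0,0]],[45,[0,0,0],[0,0,0]],[65,[0,0,0],[0,0,0]],[85,[0,0,0],[0,0,0]],[85,[0,0,0],[0,0,0]],[85,[0,0,0],[0,0,0]],[85,[0,0,15],[0,0,0]],[85,[0,0,45],[0,0,0]],[85,[0,0,85],[0,0,0]],[85,[0,0,125],[0,0,0]],[85,[0,0,160],[0,0,0]],[85,[0,0,170],[0,0,0]],[85,[0,0,170],[0,0,0]]])

```text
time_s: 9.65
eef_pos: [572.8, 189.8, 256.4]
ee_rot: [-0.0, 1.0, -0.017, 0.001]
force: [0.1, -0.3, -1.2]
grip_width: 0.999
grip_force: 0.0
```

apply_moves(targets=[[85,[0,0,0],[0,0,8]],[85,[0,0,0],[0,0,16]],[85,[0,0,0],[0,0,24]],[85,[0,0,0],[0,0,32]],[85,[0,0,0],[0,0,40]],[85,[0,0,0],[0,0,48]],[85,[0,0,0],[0,0,56]],[85,[0,0,0],[0,0,64]],[85,[0,0,0],[0,0,72]],[85,[0,0,0],[0,0,80]],[85,[0,0,0],[0,0,88]],[85,[0,0,0],[0,0,90]],[85,[0,0,0],[0,0,90]]])

```text
time_s: 10.95
eef_pos: [572.0, 189.7, 253.2]
ee_rot: [-0.001, 0.719, 0.695, -0.001]
force: [0.3, 0.1, 0.4]
grip_width: 0.998
grip_force: 0.0
```

```bash
cat > lk.py <<'E'
from m import *
s=ctrl.sense(); print(s["eef_pos"].round(1),s["ee_rot"].round(3),s["joints"].round(2))
for n in("scene","top"):
    p,d=capture(n); cv2.imwrite(f"pics/tmp_{n}.png",p); P=pts(n,d); H,S,V=cv2.split(cv2.cvtColor(p,cv2.COLOR_BGR2HSV))
    red=((H<8)|(H>172))&(S>130)
    for lab,k in (("lamp top",red&box(P,520,640,130,400,122,142)),("dock base",box(P,480,660,240,460,3,14)&(S<60)),("panels",box(P,480,660,290,460,128,142)&~red)):
        if k.sum()>5: rect(P[k],n+" "+lab)
E
python3 lk.py
```

```text
[572.  189.7 253.2] [-0.001  0.719  0.695 -0.001] [0.13 0.48 1.21 0.   1.46 0.16]
scene lamp top 45 c [572.6 180.6] size [18.2 25.6] ang 74.1 zmed 127.8 mean [571.8 179.3 127.8]
scene dock base 198 c [564.4 340.2] size [97.1 94.2] ang 87.8 zmed 8.5 mean [549.2 323.6   8.5]
scene panels 98 c [564.6 339.2] size [70.6 53. ] ang 89.0 zmed 132.5 mean [564.5 337.1 132.5]
top lamp top 9 c [575.  180.2] size [19.4  2.5] ang 10.2 zmed 126.8 mean [576.  180.7 126.6]
top dock base 217 c [545.1 326.5] size [56.3 59.7] ang 0.5 zmed 8.2 mean [538.8 322.8   8.3]
top panels 35 c [549.4 314.7] size [24.2  9.3] ang 2.0 zmed 133.9 mean [549.4 314.2 133.6]
```

```bash
python3 - <<'E'
from m import *
p,d=capture("scene");P=pts("scene",d); H,S,V=cv2.split(cv2.cvtColor(p,cv2.COLOR_BGR2HSV)); q,dq=capture("top")
red=((H<8)|(H>172))&(S>100)
k=red&box(P,520,640,130,260,5,145); print(np.percentile(P[k],[1,5,50,95,99],0).round(1))
k=red&box(P,520,640,130,260,126,145); print(np.percentile(P[k],[1,5,50,95,99],0).round(1))
cv2.imwrite("pics/b1.png",np.hstack([cv2.resize(p[90:200,150:260],(400,400),interpolation=cv2.INTER_CUBIC),cv2.resize(q[140:270,90:220],(400,400),interpolation=cv2.INTER_CUBIC)]))
E
```

```text
[[558.9 173.    6.2]
 [559.6 174.5  11.2]
 [570.9 177.9  71.9]
 [584.4 184.5 128.2]
 [585.5 188.7 131.6]]
[[559.6 175.9 126.7]
 [561.7 176.5 127. ]
 [571.9 180.  129.9]
 [583.4 187.7 132.4]
 [584.3 190.1 132.6]]
```

View pics/b1.png

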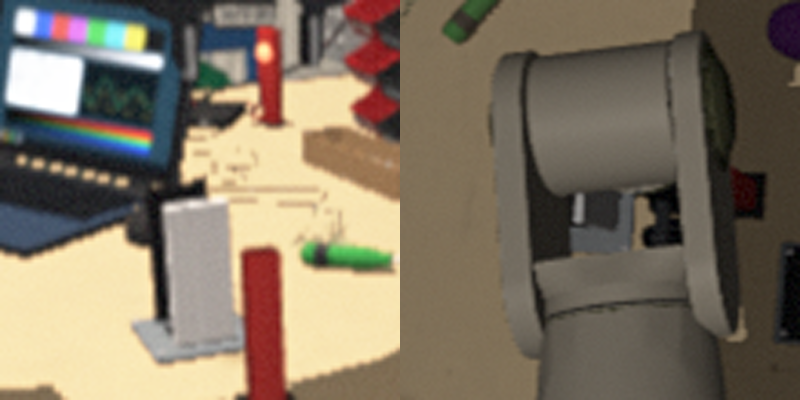

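Left crop: the lamp stands upright on the bench (262,320), with the dock behind it, the plate at (195,270). I compare the plate's near face with the lamp's near face, whose true position is known from the robot.

```bash
python3 - <<'E'
from m import *
p,d=capture("scene")
for lab,(p,d) in dict(now=(p,d),first=(np.load("scene0.npz")["p"],np.load("scene0.npz")["d"])).items():
    P=pts("scene",d); H,S,V=cv2.split(cv2.cvtColor(p,cv2.COLOR_BGR2HSV)); red=((H<8)|(H>172))&(S>100)
    for nm,k in(("plate",box(P,535,592,295,325,20,125)&(S<70)),("lamp",red&box(P,520,640,165,186,15,120))):
        Q=P[k]
        if len(Q)<20: continue
        a=np.polyfit(Q[:,0],Q[:,1],1); r=Q[:,1]-np.polyval(a,Q[:,0]); Q=Q[abs(r)<4]; a=np.polyfit(Q[:,0],Q[:,1],1)
        xs=np.percentile(Q[:,0],[1,99]); print(lab,nm,len(Q),"x",xs.round(1),"mid",xs.mean().round(1),"y@mid",np.polyval(a,xs.mean()).round(1),"slope deg",np.degrees(np.arctan(a[0])).round(1))
E
```

```text
now plate 510 x [536.9 590.9] mid 563.9 y@mid 308.0 slope deg -1.7
now lamp 302 x [558.6 585.4] mid 572.0 y@mid 177.8 slope deg -5.6
first plate 515 x [537.1 591.2] mid 564.2 y@mid 308.2 slope deg -2.0
```

apply_moves(targets=[[85,[0,0,-30],[0,0,0]],[85,[0,0,-65],[0,0,0]],[85,[0,0,-95],[0,0,0]],[85,[0,0,-120],[0,0,0]],[85,[0,0,-142],[0,0,0]],[85,[0,0,-158],[0,0,0]],[85,[0,0,-166],[0,0,0]],[60,[0,0,-166],[0,0,0]],[40,[0,0,-166],[0,0,0]],[20,[0,0,-166],[0,0,0]],[20,[0,0,-166],[0,0,0]],[20,[0,0,-166],[0,0,0]],[20,[0,0,-166],[0,0,0]],[20,[0,0,-166],[0,0,0]]], squeeze=50)

```text
time_s: 12.6
eef_pos: [573.0, 189.8, 90.2]
ee_rot: [0.001, 0.719, 0.695, 0.001]
force: [0.4, -0.4, 6.6]
grip_width: 0.347
grip_force: 50.1
```

apply_moves(targets=[[20,[0,0,3],[0,0,0]],[20,[0,0,10],[0,0,0]],[20,[0,0,25],[0,0,0]],[20,[0,0,45],[0,0,0]],[20,[0,0,70],[0,0,0]],[20,[0,0,95],[0,0,0]],[20,[0,0,120],[0,0,0]],[20,[0,0,140],[0,0,0]],[20,[0,0,155],[0,0,0]],[20,[0,0,160],[0,0,0]],[20,[-1,15,160],[0,0,0]],[20,[-2,40,160],[0,0,0]],[20,[-3,65,160],[0,0,0]],[20,[-4,90,160],[0,0,0]],[20,[-5,115,160],[0,0,0]],[20,[-6,135,160],[0,0,0]],[20,[-7,148,160],[0,0,0]],[20,[-7,153,160],[0,0,0]],[20,[-7,153,160],[0,0,0]],[20,[-7,153,160],[0,0,0]]])

```text
time_s: 14.6
eef_pos: [565.6, 342.1, 249.2]
ee_rot: [0.0, 0.719, 0.695, -0.0]
force: [-0.3, -1.1, -1.3]
grip_width: 0.347
grip_force: 49.5
```

```bash
python3 - <<'E'
from m import *
e=[]
p,d=capture("scene");q,dq=capture("top")
for i in range(4): e.append(ctrl.sense()["eef_pos"]); capture("scene")
print(np.round(e,1),ctrl.sense()["ee_rot"].round(3))
P=pts("scene",d); H,S,V=cv2.split(cv2.cvtColor(p,cv2.COLOR_BGR2HSV)); red=((H<8)|(H>172))&(S>100)
Q=P[red&box(P,520,640,320,345,160,290)]
if len(Q)>9:
    print(len(Q),np.percentile(Q,[2,50,98],0).round(1))
k=box(P,535,592,295,325,20,125)&(S<70); print(np.median(P[k],0))
print("flange z",np.percentile(P[box(P,530,600,310,370,142,185)&(V<90)][:,2],[1,5,20]) if (box(P,530,600,310,370,142,185)&(V<90)).sum() else None)
cv2.imwrite("pics/d1.png",np.hstack([cv2.resize(p[60:170,150:260],(400,400),interpolation=cv2.INTER_CUBIC),cv2.resize(q[140:270,70:200],(400,400),interpolation=cv2.INTER_CUBIC)]))
E
```

```text
[[565.7 342.  249.4]
 [565.7 342.1 249.4]
 [565.7 342.2 249.5]
 [565.6 342.3 249.5]] [0.    0.719 0.695 0.   ]
430 [[551.3 324.9 163.6]
 [564.  329.9 227. ]
 [580.2 340.6 287.8]]
[563.49348906 308.10515818  73.80256451]
flange z [160.29830246 161.47689396 161.70080167]
```

View pics/d1.png

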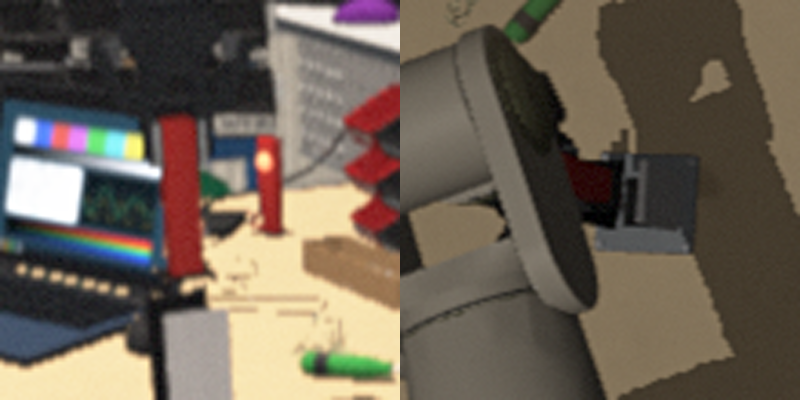

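Lamp hangs above the dock, behind the plate (left crop: lamp (182,195), plate (197,355)); it needs about 1 mm more in +y. Lowering.

apply_moves(targets=[[20,[0,1,-8],[0,0,0]],[20,[0,1,-20],[0,0,0]],[20,[0,1,-35],[0,0,0]],[20,[0,1,-50],[0,0,0]],[20,[0,1,-65],[0,0,0]],[20,[0,1,-80],[0,0,0]],[20,[0,1,-95],[0,0,0]],[20,[0,1,-110],[0,0,0]],[20,[0,1,-124],[0,0,0]],[20,[0,1,-136],[0,0,0]],[20,[0,1,-144],[0,0,0]],[20,[0,1,-148],[0,0,0]],[20,[0,1,-148],[0,0,0]],[20,[0,1,-148],[0,0,0]]])

```text
time_s: 16.3
eef_pos: [565.7, 343.9, 101.9]
ee_rot: [0.0, 0.719, 0.695, 0.0]
force: [-0.5, 0.3, -1.8]
grip_width: 0.346
grip_force: 49.5
```

apply_moves(targets=[[20,[0,0,-1],[0,0,0]],[20,[0,0,-2],[0,0,0]],[20,[0,0,-2],[0,0,0]],[20,[0,0,-2],[0,0,0]]])

```text
time_s: 16.7
eef_pos: [565.5, 343.8, 99.4]
ee_rot: [0.0, 0.719, 0.695, 0.0]
force: [-0.2, 0.5, -2.0]
grip_width: 0.35
grip_force: 49.5
```

apply_moves(targets=[[20,[0,0,-1],[0,0,0]],[20,[0,0,-2],[0,0,0]],[20,[0,0,-2],[0,0,0]]])

```text
time_s: 17.0
eef_pos: [565.6, 343.9, 98.2]
ee_rot: [0.0, 0.719, 0.695, 0.0]
force: [-0.7, -0.2, 4.4]
grip_width: 0.349
grip_force: 50.2
```

apply_moves(targets=[[40,[0,0,0],[0,0,0]],[55,[0,0,0],[0,0,0]],[70,[0,0,0],[0,0,0]],[85,[0,0,0],[0,0,0]],[85,[0,0,0],[0,0,0]],[85,[0,0,0],[0,0,0]],[85,[0,0,15],[0,0,0]],[85,[0,0,45],[0,0,0]],[85,[0,0,85],[0,0,0]],[85,[0,0,120],[0,0,0]],[85,[0,0,140],[0,0,0]],[85,[0,0,140],[0,0,0]],[85,[0,-30,140],[0,0,0]],[85,[0,-80,140],[0,0,0]],[85,[-15,-130,140],[0,0,0]],[85,[-30,-180,140],[0,0,0]],[85,[-50,-225,140],[0,0,0]],[85,[-70,-270,140],[0,0,0]],[85,[-90,-315,140],[0,0,0]],[85,[-90,-315,140],[0,0,0]]])

```text
time_s: 19.0
eef_pos: [473.6, 25.1, 237.1]
ee_rot: [-0.0, 0.721, 0.693, -0.001]
force: [-0.2, 0.3, -0.8]
grip_width: 0.995
grip_force: 0.0
```

```bash
python3 - <<'E'
from m import *
s=ctrl.sense(); print(s["time_s"],s["eef_pos"].round(1),s["ee_rot"].round(3),s["joints"].round(2))
for n in("scene","top"):
    p,d=capture(n); P=pts(n,d); H,S,V=cv2.split(cv2.cvtColor(p,cv2.COLOR_BGR2HSV)); red=((H<8)|(H>172))&(S>100)
    k=red&box(P,530,600,310,375,132,146)
    if k.sum()>4: rect(P[k],n+" lamp top"); print(P[k][:,:2].min(0),P[k][:,:2].max(0))
    k=box(P,480,660,240,460,3,14)&(S<60); rect(P[k],n+" dock base")
    k=box(P,480,660,290,400,128,142)&~red; rect(P[k],n+" panels")
    k=red&box(P,440,500,-30,50,60,80)
    if k.sum()>4: rect(P[k],n+" fader")
    np.savez(n+"1.npz",p=p,d=d)
    if n=="scene": a=cv2.resize(p[100:190,150:250],(400,400),interpolation=cv2.INTER_CUBIC)
    else: b=cv2.resize(p[160:240,110:190],(400,400),interpolation=cv2.INTER_CUBIC)
cv2.imwrite("pics/e1.png",np.hstack([a,cv2.convertScaleAbs(b,alpha=1.6)]))
E
```

```text
19.0 [473.6  25.1 237.1] [-0.     0.721  0.693 -0.001] [-0.19  0.2   1.63 -0.    1.31 -0.15]
scene lamp top 46 c [569.2 350. ] size [47.3 33.1] ang 82.0 zmed 136.3 mean [566.  343.9 136.4]
[551.33600187 327.1289515 ] [588.21841558 371.93226981]
scene dock base 220 c [565.3 336.5] size [92.  95.5] ang 88.5 zmed 8.6 mean [555.  321.7   8.6]
scene panels 85 c [565.3 339.4] size [72.  54.2] ang 88.2 zmed 132.8 mean [562.8 325.8 132.4]
scene fader 93 c [471.7   5.7] size [21.9 27. ] ang 85.7 zmed 69.4 mean [470.8   2.   68.3]
top lamp top 85 c [566.3 343.8] size [20.1 28.1] ang 84.9 zmed 139.0 mean [566.2 343.  138.8]
[552.57424154 333.03753857] [579.99852306 354.6554799 ]
top dock base 526 c [565.7 343.3] size [94.1 95.3] ang 87.9 zmed 8.5 mean [561.  336.3   8.4]
top panels 138 c [565.4 344.5] size [69.9 54.1] ang 87.7 zmed 134.3 mean [564.7 342.5 134.2]
```

View pics/e1.png

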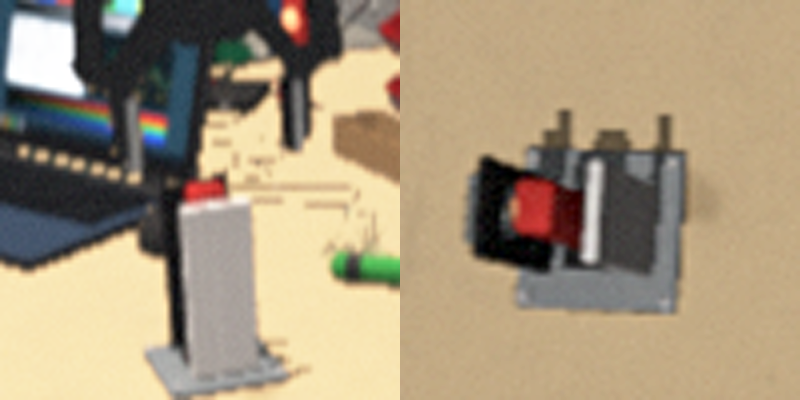

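The lamp stands in the dock between the panels (right crop: lamp top (533,207)), disc towards the black panel, within about 1 mm of the centre. Now measuring the fader.

```bash
python3 - <<'E'
from m import *
for n in("top","scene"):
    z=np.load(n+"0.npz"); p,d=z["p"],z["d"]; P=pts(n,d); H,S,V=[a.astype(float) for a in cv2.split(cv2.cvtColor(p,cv2.COLOR_BGR2HSV))]
    k=(H>5)&(H<20)&(S>110)&(V>70)&box(P,415,462,30,90,20,45); v,u=np.nonzero(k); w=S[k]*V[k]
    M=ray(n,(u*w).sum()/w.sum(),(v*w).sum()/w.sum(),33); print(n,"mark",k.sum(),M.round(1))
    B=box(P,450,495,-15,35,62,80)
    k=B&(S<110)&(V>90); v,u=np.nonzero(k); print("white px",k.sum(),[ray(n,u.mean(),v.mean(),71.5).round(1) if len(u) else None], np.median(P[k][:,2]) if len(u) else 0)
    k=B&(((H<8)|(H>172))&(S>110)|k); v,u=np.nonzero(k); (c,s,a)=cv2.minAreaRect(np.c_[u,v].astype(np.float32)); print("grip",ray(n,*c,71.5).round(1),s,a, ray(n,u.mean(),v.mean(),71.5).round(1))
    # dimmer outline edges: box-height pixels, robust lines of x-min/x-max per y
    k=box(P,400,540,-70,160,24,36); Q=P[k]
    ys=np.arange(-45,135,6); e=np.array([[y,*np.percentile(Q[abs(Q[:,1]-y)<3][:,0],[2,98])] for y in ys if (abs(Q[:,1]-y)<3).sum()>8])
    for i in(1,2): print("edge ang",np.degrees(np.arctan(np.polyfit(e[:,0],e[:,i],1)[0])).round(2),end=" ")
    print()
E
```

```text
top mark 20 [439.1  60.1  33. ]
white px 20 [array([472.4,   9.6,  71.5])] 72.79444139483292
grip [472.4  11.   71.5] (9.0, 8.0) 90.0 [472.3  10.8  71.5]
edge ang 3.38 edge ang 3.36 
scene mark 26 [440.1  61.4  33. ]
white px 3 [array([464.8,   2.4,  71.5])] 64.29404911778175
grip [469.   -2.5  71.5] (7.0, 12.0) 90.0 [469.1  -2.3  71.5]
edge ang 3.46 edge ang 7.23
```

apply_moves(targets=[[85,[0,0,0],[0,0,8]],[85,[0,0,0],[0,0,16]],[85,[0,-2,0],[0,0,24]],[85,[0,-5,0],[0,0,32]],[85,[-1,-8,0],[0,0,40]],[85,[-1,-11,0],[0,0,48]],[85,[-2,-14,0],[0,0,56]],[85,[-2,-16,0],[0,0,64]],[85,[-3,-18,0],[0,0,72]],[85,[-3,-18,0],[0,0,80]],[85,[-3,-18,0],[0,0,86]],[85,[-3,-18,0],[0,0,88.6]],[85,[-3,-18,0],[0,0,88.6]],[85,[-3,-18,0],[0,0,88.6]]])

```text
time_s: 20.5
eef_pos: [472.6, 11.6, 237.0]
ee_rot: [-0.0, 0.029, 1.0, 0.0]
force: [0.0, -0.6, 0.1]
grip_width: 0.992
grip_force: 0.0
```

apply_moves(targets=[[60,[0,-1,-40],[0,0,0]],[60,[0,-1,-80],[0,0,0]],[60,[0,-1,-115],[0,0,0]],[60,[0,-1,-145],[0,0,0]],[60,[0,-1,-170],[0,0,0]],[60,[0,-1,-185],[0,0,0]],[60,[0,-1,-190],[0,0,0]],[60,[0,-1,-190],[0,0,0]],[40,[0,-1,-190],[0,0,0]],[15,[0,-1,-190],[0,0,0]],[15,[0,-1,-190],[0,0,0]],[15,[0,-1,-190],[0,0,0]],[15,[0,-1,-190],[0,0,0]],[15,[0,-1,-190],[0,0,0]]], squeeze=20)

```text
time_s: 21.9
eef_pos: [472.9, 9.7, 48.1]
ee_rot: [0.001, 0.029, 1.0, -0.0]
force: [-1.8, 0.2, 6.1]
grip_width: 0.252
grip_force: 23.5
```

apply_moves(targets=[[15,[0,2,0],[0,0,0]],[15,[0.4,7,0],[0,0,0]],[15,[0.8,13,0],[0,0,0]],[15,[1.1,19,0],[0,0,0]],[15,[1.5,25,0],[0,0,0]],[15,[1.8,31,0],[0,0,0]],[15,[2.2,37,0],[0,0,0]],[15,[2.5,42,0],[0,0,0]],[15,[2.8,46,0],[0,0,0]],[15,[2.8,48,0],[0,0,0]],[15,[2.8,48,0],[0,0,0]],[15,[2.8,48,0],[0,0,0]]])

```text
time_s: 23.1
eef_pos: [475.8, 57.9, 48.1]
ee_rot: [0.001, 0.029, 1.0, 0.0]
force: [0.2, 1.4, 6.2]
grip_width: 0.25
grip_force: 23.5
```

Release, rise and move aside towards -y to see the fader.

apply_moves(targets=[[30,[0,0,0],[0,0,0]],[45,[0,0,0],[0,0,0]],[60,[0,0,0],[0,0,0]],[60,[0,0,0],[0,0,0]],[60,[0,0,20],[0,0,0]],[60,[0,0,60],[0,0,0]],[60,[0,0,105],[0,0,0]],[60,[0,0,150],[0,0,0]],[60,[0,0,190],[0,0,0]],[60,[-30,-35,190],[0,0,0]],[60,[-60,-75,190],[0,0,0]],[60,[-90,-115,190],[0,0,0]],[60,[-110,-160,190],[0,0,0]],[60,[-110,-205,190],[0,0,0]],[60,[-110,-250,190],[0,0,0]],[60,[-110,-295,190],[0,0,0]],[60,[-110,-295,190],[0,0,0]],[60,[-110,-295,190],[0,0,0]]])

```text
time_s: 24.9
eef_pos: [364.9, -237.5, 236.9]
ee_rot: [-0.0, 0.03, 1.0, 0.0]
force: [-0.2, 0.4, -0.8]
grip_width: 0.704
grip_force: 0.0
```

```bash
python3 - <<'E'
from m import *
p,d=capture("top"); n="top"; P=pts(n,d); H,S,V=[a.astype(float) for a in cv2.split(cv2.cvtColor(p,cv2.COLOR_BGR2HSV))]
k=(H>5)&(H<20)&(S>110)&(V>70)&box(P,415,462,30,90,20,45); v,u=np.nonzero(k); w=S[k]*V[k]
M=ray(n,(u*w).sum()/w.sum(),(v*w).sum()/w.sum(),33)
B=box(P,450,500,30,90,62,80); k=B&(S<110)&(V>90); 
k2=B&(((H<8)|(H>172))&(S>110)|k); v,u=np.nonzero(k2); F=ray(n,u.mean(),v.mean(),71.5)
v,u=np.nonzero(k); L=ray(n,u.mean(),v.mean(),71.5) if len(u) else None
yu=np.array([np.sin(np.radians(3.4)),np.cos(np.radians(3.4))]); print(M.round(1),F.round(1),L,"err",(F-M)[:2]@yu, "line err",(L-M)[:2]@yu if L is not None else None)
red=((H<8)|(H>172))&(S>100); rect(P[red&box(P,530,600,310,375,132,146)],"lamp")
s=ctrl.sense(); print(s["time_s"],s["eef_pos"].round(1),s["force"].round(1))
cv2.imwrite("pics/f1.png",np.hstack([cv2.resize(p[200:270,205:295],(450,350),interpolation=cv2.INTER_CUBIC),cv2.resize(p[160:270,330:430],(320,350),interpolation=cv2.INTER_CUBIC)]))
E
```

```text
[438.2  60.5  33. ] [475.2  58.4  71.5] [476.55811906  57.26878635  71.5       ] err 0.13187724210397514 line err -0.9543778964440173
lamp 85 c [566.5 344.3] size [22.  28.2] ang 87.1 zmed 138.6 mean [566.1 343.  138.4]
24.95 [ 365.1 -236.7  237.1] [0.  0.  0.1]
```

View pics/f1.png

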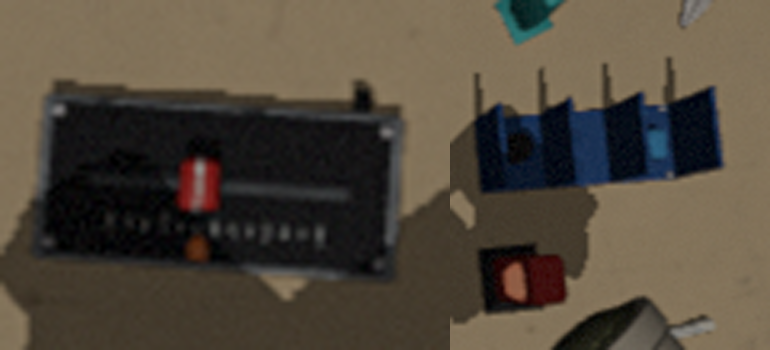

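The fader's line (200,185) stands opposite the orange mark (198,248), within 1 mm. The rack's other contents are undisturbed and the arm is clear.

```bash
python3 -c "
from rig import ctrl
print(ctrl.finish_job())"
```

```text
the job is handed in; nothing more can be done
None
```

The job is handed in at about 25 s: by the last camera measurement the lamp stands within about 1.5 mm of the dock centre with its glowing face to the sensor panel, the fader line is within about 1 mm of the orange mark, and the arm is clear; the hand-in returned no verdict.

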